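Shake the clothes peg out of the savings box

ROBOT

A 6-joint arm with a two-finger parallel gripper is mounted at the origin on a cart in front of the work surface, level with it; the furniture and walls round the work are solid. World frame = base frame: x ahead of the robot, y to its left, z up, the work surface at z = 0. Lengths are in mm, angles in rad, forces in N, time in s.
With the tool pointing down it reaches from about 275 to 1000 mm from the base axis. Payload 8.4 kg.
Tool frame: the origin (TCP) lies between the finger pads; the fingertips stand 22 mm ahead of it and the grasp point (between the pads) lies 3 mm ahead of it; z points along the fingers, y is the line along which they close (so a half turn about z gives the same grasp; the last joint's range is limited). The gripper opens to 85 mm and grips with 20 to 120 N. Pads are 22 mm wide; open, the fingers measure 114 mm over their backs; the gripper's body (76 mm by 85 mm) begins 54 mm behind the grasp point. The pads swing forward as they close: fully open they stand 13 mm farther back than shut.
Start: joints at [-0.002, 0.353, 1.633, -0, 1.155, -0.002], TCP at [625.002, -0, 253.281] pointing down, gripper open.
Joint ranges: [-2.63, 2.63], [-0.92, 2.1], [0.06, 2.66], [-1.3, 4.44], [0, 2.69], [-3.02, 3.02]. Speed limits (rad/s): [2.22, 2.22, 2.79, 3.14, 3.14, 3.14].

INTERFACE

Orientations are given as [roll, pitch, yaw] about the fixed x, y, z axes, in that order (R = Rz(yaw) Ry(pitch) Rx(roll)).
In Python, from rig import r, grab_frame gives the robot as it stands.
- The arm moves only by the shell command python3 -m inch 'ROWS' [FORCE]. ROWS is JSON, a list of rows, each a list of 7 numbers: the turn, a rotation vector about the tool's x, y, z as a fraction of full scale, then the shift along the tool's x, y, z as a fraction of full scale, then the closure, from 0 (fully open) to 1 (shut). In form: [[rx, ry, rz, dx, dy, dz, fingers], ...]. A call has 1 to 8 rows; each row shifts and turns the commanded pose from where the row before left it, along the tool's axes as they then stand; what a row does not reach is not made up. Full scale, the value 1, is 2.5 cm for a shift and pi rad for a turn. A row lasts 1/12 s, in which the tool goes at most 41.7 mm and 7.16 degrees, less where a joint would pass 70% of its speed; a pose out of reach is approached as far as the arm can. A call with a number of a shift or a turn outside -1 to 1 is refused whole. A call with a gripper value outside its range is refused whole. The fingers move at their own pace and stop on an object; FORCE is the grip in N (left out, the last holds). Time passes only in rows, so rows that do not move let the fingers close. It gives the time, the measured TCP pose, the force, the opening and the grip force at its end, in the units of the state.
- r.sense(): the state, without advancing time (a new reading comes with each control period).
- grab_frame(name): name is "scene" or "side" or "wrist"; returns a dict with "pixels" (400x640x3 uint8, red, green, blue), "z_map" (400x640 float32, mm along the optical axis (not along the pixel's ray), 0 where there is no reading), "vertical_fov" (degrees; the focal length in pixels is half the picture's height over the tangent of half this angle, whatever the lens; pixels are square), "cx", "cy" (the principal point, pixels), "cam_to_world" (4x4, takes a point from camera to world coordinates). Camera axes: x right, y down, z forward; pixel columns grow to the right and rows downward; lengths in mm; the calibration is good to about 2 mm. The wrist camera is an equidistant fisheye: a pixel r from the principal point sees the ray r / f radians off the axis. A picture is of the moment at which its call begins.
- r.sign_off(): hands the job in; it is judged then, once.
The state is a dict: "clock": time; "qpos": joint angles; "qvel": joint speeds; "joint_efforts": joint torques, N m; "eef_pos": TCP position; "tcp_rot": TCP orientation; "contact_force": force on the tool from outside, world axes, zero at the start; "wrist_torque": the same for the moment, N m; "opening": opening from 0.0 (shut) to 1.0 (fully open); "grasp_force": force on a finger pad.
Only numpy, scipy, OpenCV 4.12 (cv2) and the standard library are available. Lean on these libraries where they do the work, as an engineer would, in place of code of your own. Each camera call takes 0.05 s, during which the arm holds its last target. There are 200 camera calls.

TASK

A clothes peg has been posted into the savings box, which stands upside down on the cork mat with its slot underneath. Lift the box by its grip, hold it over the blue tray and rock or shake it until the peg lines up with the slot and drops into the tray, then stand the empty box back on the middle of the cork mat, still upside down, and let go. Do not touch the peg with the gripper.

Things in the scene. Friction and masses are not known exactly. Their poses are not given: they have to be found in the camera images.
- slot_box: Clear plastic savings box on its head, 120 x 70 x 108 mm, 0.28 to 0.46 kg. Origin: centre of the plane under its four 8 mm rubber feet; z up, x along its length and its slot. White slot face below (4 mm thick, 8 to 12 mm up), inner room 110 (x) x 60 (y) x 50 mm, walls 4 mm, wooden base on top (62 to 67 mm up, 120 x 70 mm) that carries the grip block.
- clothes_peg: Wooden clothes peg, 72 mm long (its y axis), 15 mm wide (x), 12 mm high (z), 15 g; origin at the centre of its underside. It starts loose inside the box, lying on the slot face 17 to 35 degrees askew to the slot.
- tray: Blue plastic open tray, 200 mm (x) x 160 mm (y) x 50 mm high, walls and floor 5 mm thick, fixed to the worktop; origin at the centre of its underside.
- cork_mat: Brown cork mat fixed to the worktop, 170 mm (x) x 130 mm (y) x 6 mm thick; origin at the centre of its underside. The box stands on it.
- box_grip (a point): Middle of the dark wooden grip block on top of the box, 90 mm above the box's origin: 64 mm along the box's x, 18 mm thick in y, from 67 to 108 mm above the origin. Pinch it across y from above.
- box_slot (a point): Middle of the slot, 10 mm above the box's origin: 82 mm along the box's x, 19 mm wide. Smooth inside: the peg slides once the box is tipped by 14 to 20 degrees. Tipped sideways, about the box's x axis (30 degrees is plenty), the peg settles along the long wall, parallel to the slot; rocked from side to side, it drops through on one of the crossings, mostly within four.
Not all that is in view belongs to the job. There is more than one size of the cork_mat; the job needs the larger.

How it is judged:
By the outcome, as a careful person would: the job done as asked, in the order asked, and still so for the second after the job is handed in, with the robot touching nothing.
It also fails if it takes over 51 s, if anything falls off the work surface, if the arm or the gripper's body presses on something with over 40 N, if the wrist force passes 120 N, or if a joint passes its speed limit or range.

## Working session

There is one attempt and no reset: what is moved stays moved. The work goes in short steps, Python scripts to look and compute and a shell command to move; the robot and the scene stay as the last step left them, time stands still between calls to the robot, and variables do not carry over. Pictures are saved under pics/ and viewed, at most 10 in all, crops included, and the job is handed in when it is done.

```bash
ls; mkdir -p pics; cat > h.py <<'E'
import numpy as np,cv2
from rig import r,grab_frame
def save(n,f): cv2.imwrite(f'pics/{n}.png',f['pixels'][:,:,::-1])
def pts(f):
    z=f['z_map'].astype(float);h,w=z.shape
    F=h/2/np.tan(np.radians(f['vertical_fov'])/2)
    v,u=np.mgrid[:h,:w]
    P=np.stack([(u-f['cx'])/F*z,(v-f['cy'])/F*z,z,np.ones_like(z)],-1)
    return (P@np.array(f['cam_to_world']).T)[...,:3]
E
python3 - <<'E'
from h import *
for n in ('scene','side'):
    f=grab_frame(n);save(n,f);np.savez(n,**f);print(n,f['vertical_fov'],np.round(f['cam_to_world'],2).tolist())
print(r.sense())
E
```

```text
pics
scene 48.63933579956569 [[-0.45, -0.6, 0.66, -99.04], [-0.89, 0.29, -0.35, 748.99], [0.02, -0.74, -0.67, 712.34], [0.0, 0.0, 0.0, 1.0]]
side 54.341229544192004 [[-0.83, -0.28, 0.49, 20.73], [-0.56, 0.44, -0.7, 1099.13], [-0.02, -0.85, -0.52, 577.54], [0.0, 0.0, 0.0, 1.0]]
{'clock': 0.1, 'qpos': array([-2.41272131e-03,  3.53570833e-01,  1.63403836e+00,  8.82994631e-06,
        1.15517806e+00, -2.40806876e-03]), 'qvel': array([-5.17589899e-04, -1.05776394e-03, -3.27652908e-03, -3.47444678e-05,
        2.45385640e-03, -2.50463406e-03]), 'joint_efforts': array([ 4.27485766e-04, -6.06356549e+01, -3.42817569e+01, -7.40920814e-05,
        3.91241178e-03, -4.99377973e-05]), 'eef_pos': array([ 6.24619636e+02, -4.44096883e-03,  2.52650921e+02]), 'tcp_rot': array([-3.14039808e+00, -1.09506029e-05,  1.57078810e+00]), 'contact_force': array([-0.64717162,  0.28275138,  0.18769782]), 'wrist_torque': array([ 0.01041426, -0.01773703,  0.00384406]), 'grasp_force': 0.0, 'opening': 0.9964782199932348}
```

View pics/scene.png

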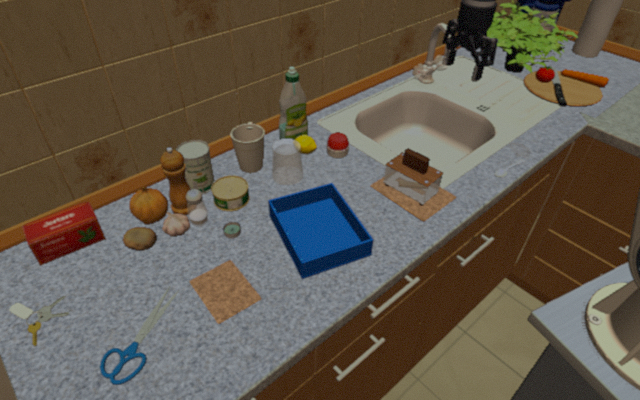

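View pics/side.png

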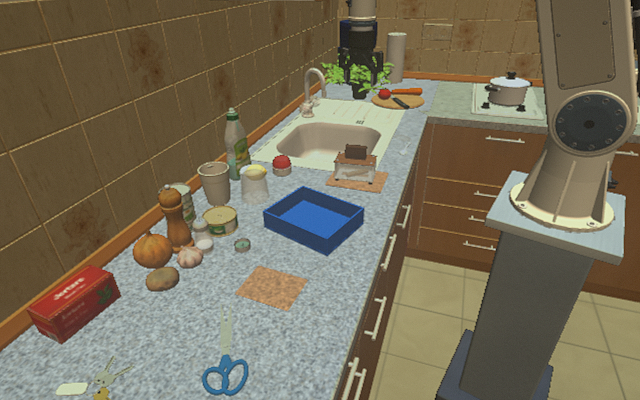

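The scene view shows two cork mats: one under the box at about (413,192), one bare at (226,290). The box's dark grip is at (416,161) and the blue tray at (320,228). The only thing that could be mistaken for the box is the white cup at (288,160). The gripper at (470,45) is well clear. Next I measure the sizes.

```bash
python3 - <<'E'
from h import *
for n in ('scene','side'):
    f=dict(np.load(n+'.npz'));P=pts(f);hsv=cv2.cvtColor(f['pixels'],cv2.COLOR_RGB2HSV)
    def rect(m,name):
        Q=P[m][:,:2].astype(np.float32); 
        if len(Q)<10: print(name,len(Q));return
        c,s,a=cv2.minAreaRect(Q);print(n,name,len(Q),np.round(c,1),np.round(s,1),round(a,1),'z',np.round(np.percentile(P[m][:,2],[2,50,98]),1))
    H,S,V=[hsv[...,i].astype(int) for i in range(3)];Z=P[...,2];ok=f['z_map']>0
    er=lambda m:cv2.morphologyEx(m.astype(np.uint8),cv2.MORPH_OPEN,np.ones((2,2)))>0
    blue=er((H>100)&(H<125)&(S>150)&ok)
    k,l,st,_=cv2.connectedComponentsWithStats(blue.astype(np.uint8))
    i=1+np.argmax(st[1:,4]);rect((l==i)&(Z>44)&(Z<56),'trayrim');rect((l==i),'tray')
    cork=er((H>3)&(H<20)&(S>80)&(V>90)&(Z>0)&(Z<12)&ok)
    k,l,st,_=cv2.connectedComponentsWithStats(cv2.dilate(cork.astype(np.uint8),np.ones((3,3))))
    for i in range(1,k):
        m=(l==i)&cork
        if m.sum()>300 and P[m][:,0].max()<900: rect(m,f'cork{st[i,:4]}')
    x0,y0,x1,y1=(380,140,460,220) if n=='scene' else (325,135,395,195)
    sub=np.zeros_like(ok);sub[y0:y1,x0:x1]=1
    grip=sub&ok&(V<110)&(Z>75)
    rect(grip,'grip');rect(grip&(Z>107),'griptop');rect(sub&ok&(Z>65)&(Z<76),'base')
f=dict(np.load('scene.npz'))
cv2.imwrite('pics/crop.png',cv2.resize(f['pixels'][130:230,350:480,::-1],None,fx=5,fy=5,interpolation=cv2.INTER_CUBIC))
E
```

```text
scene trayrim 733 [504.6 438.8] [160.  200.4] 87.4 z [44.2 48.9 52. ]
scene tray 6156 [238.4 518.6] [218.6 787.4] 71.2 z [ 2.6  7.4 50.9]
scene cork[371 179  86  44] 1136 [265.7 474.4] [199.7 891. ] 40.4 z [0.5 6.2 9.2]
scene cork[190 261  73  64] 2400 [206.2 677.7] [115.6 616.2] 87.5 z [1.5 4.6 7.2]
scene grip 488 [535.3 175.3] [110.7  54.3] 20.6 z [ 75.2  98.9 115.4]
scene griptop 171 [538.8 167.7] [60.6 18.6] 19.4 z [107.4 113.1 115.8]
scene base 731 [541.1 167.9] [121.   72.7] 20.0 z [66.1 72.9 75.4]
side trayrim 190 [454.5 501.5] [171.4  80.4] 31.9 z [45.2 48.9 50.9]
side tray 1486 [267.8 694.7] [178.2 932.7] 41.7 z [ 2.5  4.8 50.1]
side cork[326 171  64  23] 577 [325.9 624.9] [ 179.  1113.5] 23.6 z [-0.5  5.3  7.5]
side cork[236 266  73  47] 1849 [281.6 880.1] [144.1 665.9] 37.8 z [1.1 4.  6.2]
side grip 289 [537.  168.7] [64.4 21.5] 22.7 z [ 75.7  96.4 114.1]
side griptop 80 [535.9 167.3] [61.3 19.9] 22.7 z [107.4 112.6 115. ]
side base 367 [537.2 165.4] [118.8  74. ] 18.5 z [65.5 72.2 75. ]
```

View pics/crop.png

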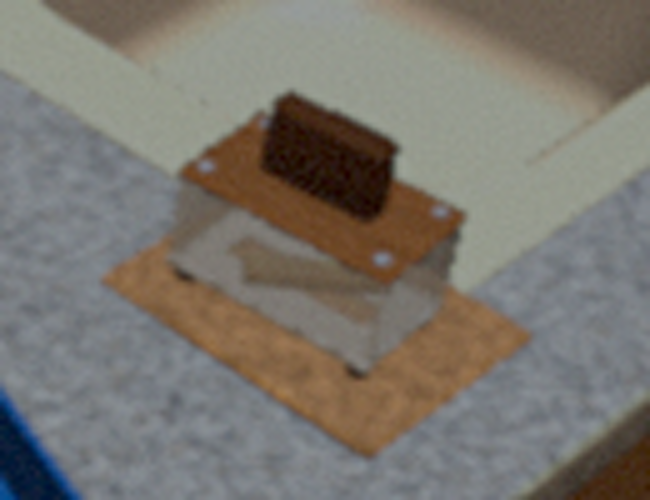

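The close crop shows the clear box on the near mat, with the dark grip block on its wooden base and the peg lying askew inside. The mat's visible corners are at scene px (371,186), (425,221) and (456,198). Next I cast the corners of both mats onto z=6.

```bash
python3 - <<'E'
from h import *
f=dict(np.load('scene.npz'));P=pts(f);hsv=cv2.cvtColor(f['pixels'],cv2.COLOR_RGB2HSV)
F=200/np.tan(np.radians(float(f['vertical_fov']))/2);T=f['cam_to_world']
def cast(u,v,z=6):
    d=T[:3,:3]@[(u-f['cx'])/F,(v-f['cy'])/F,1];return (T[:3,3]+d*(z-T[2,3])/d[2])[:2]
c=[cast(350+a/5,130+b/5) for a,b in((105,280),(373,457),(530,338))]
print(np.round(c,1),'len',[np.linalg.norm(c[1]-c[i]) for i in(0,2)],'mid',(c[0]+c[2])/2,'yaw',np.degrees(np.arctan2(*(c[0]-c[1])[::-1])))
H,S=hsv[...,0],hsv[...,1]
for nm,(x0,y0,x1,y1) in dict(big=(365,175,460,222),small=(188,258,265,322)).items():
    m=np.zeros(H.shape,np.uint8);m[y0:y1,x0:x1]=((H>3)&(H<20)&(S>75))[y0:y1,x0:x1]
    m=cv2.morphologyEx(m,cv2.MORPH_OPEN,np.ones((3,3)))
    k,l,st,_=cv2.connectedComponentsWithStats(m);i=1+np.argmax(st[1:,4])
    v,u=np.nonzero(l==i);Q=np.array([cast(a,b) for a,b in zip(u,v)],np.float32)
    print(nm,cv2.minAreaRect(Q))
E
python3 -m inch '[[0,0,0,0.95,-0.5,0,0],[0,0,0,0.95,-0.5,0,0],[0,0,0,0.95,-0.5,0,0],[0,0,0,0.95,-0.5,0,0],[0,0,0,0.95,-0.5,0,0],[0,0,0,0.95,-0.5,0,0],[0,0,0,0.95,-0.5,0,0],[0,0,0.035,0,0,0,0]]' 80
python3 -m inch '[[0,0,0.039,0,0,0,0],[0,0,0.039,0,0,0,0],[0,0,0.039,0,0,0,0],[0,0,0.039,0,0,0,0],[0,0,0.039,0,0,0,0],[0,0,0.039,0,0,0,0],[0,0,0.039,0,0,0,0],[0,0,0.039,0,0,0,0]]'
python3 -m inch '[[0,0,0.039,0,0,0,0],[0,0,0,0,0,0,0]]'
```

```text
[[593.2 246.4]
 [432.6 201.5]
 [466.5  82.3]] len [np.float64(166.75225778160612), np.float64(123.93750156062072)] mid [529.8592196  164.35563381] yaw 15.593883428466043
big ((532.9009399414062, 164.49209594726562), (168.86659240722656, 129.87075805664062), 15.219876289367676)
small ((448.4008483886719, 668.8128051757812), (121.7590560913086, 92.58084869384766), 10.937161445617676)
clock: 0.77
eef_pos: [535.2, 169.4, 252.9]
tcp_rot: [-3.14, -0.001, 1.464]
contact_force: [0.1, 0.1, 0.3]
opening: 1.0
grasp_force: 0.0
clock: 1.43
eef_pos: [537.3, 166.2, 253.0]
tcp_rot: [-3.141, 0.001, 0.475]
contact_force: [-0.3, 0.8, 0.2]
opening: 1.003
grasp_force: 0.0
clock: 1.6
eef_pos: [537.3, 166.2, 252.9]
tcp_rot: [-3.142, 0.001, 0.352]
contact_force: [-0.5, 0.5, 0.7]
opening: 0.998
grasp_force: 0.0
```

The mat under the box is the larger one, 170x130, centred at (533,164.5) with yaw 15°. The box's grip is at (538,167) with yaw 20° and its top at z=114 (6+108), which agrees with the given sizes. Now I descend and pinch.

```bash
python3 -m inch '[[0,0,0,0.02,-0.02,0.9,0],[0,0,0,0,0,0.9,0],[0,0,0,0,0,0.9,0],[0,0,0,0,0,0.9,0],[0,0,0,0,0,0.9,0],[0,0,0,0,0,0.9,0],[0,0,0,0,0,0.7,0],[0,0,0,0,0,0,0]]'
python3 -m inch '[[0,0,0,0,0,0,1],[0,0,0,0,0,0,1],[0,0,0,0,0,0,1],[0,0,0,0,0,0,1],[0,0,0,0,0,0,1],[0,0,0,0,0,0,1],[0,0,0,0,0,0,1],[0,0,0,0,0,0,1]]' 90
```

```text
clock: 2.27
eef_pos: [535.4, 166.2, 97.3]
tcp_rot: [-3.141, 0.006, 0.362]
contact_force: [-0.9, 0.0, -0.3]
opening: 1.001
grasp_force: 0.0
clock: 2.93
eef_pos: [538.2, 166.9, 101.4]
tcp_rot: [3.141, -0.001, 0.358]
contact_force: [-0.3, -1.9, 6.4]
opening: 0.196
grasp_force: 88.9
```

```bash
python3 -m inch '[[0,0,0,0,0,-0.2,1],[0,0,0,0,0,-0.4,1],[0,0,0,0,0,-0.6,1],[0,0,0,0,0,-0.8,1],[0,0,0,0,0,-0.8,1],[0,0,0,0,0,-0.8,1],[0,0,0,0,0,-0.6,1],[0,0,0,0,0,-0.3,1]]'
python3 -m inch '[[0,0,0,0.08,-0.2,0,1],[0,0,0,0.12,-0.4,0,1],[0,0,0,0.16,-0.6,0,1],[0,0,0,0.18,-0.8,0,1],[0,0,0,0.18,-0.8,0,1],[0,0,0,0.18,-0.8,0,1],[0,0,0,0.18,-0.8,0,1],[0,0,0,0.18,-0.8,0,1]]'
python3 -m inch '[[0,0,0,0.18,-0.8,0,1],[0,0,0,0.18,-0.8,0,1],[0,0,0,0.18,-0.8,0,1],[0,0,0,0.18,-0.8,0,1],[0,0,0,0.18,-0.8,0,1],[0,0,0,0.16,-0.6,0,1],[0,0,0,0.12,-0.4,0,1],[0,0,0,0.1,-0.3,0,1]]'
python3 -m inch '[[0,0,0,0,-0.15,0,1],[0,0,0,0,0,0,1],[0,0,0,0,0,0,1]]'
python3 - <<'E'
from h import *
f=grab_frame('scene');save('over',f)
E
```

```text
clock: 3.6
eef_pos: [538.4, 167.2, 215.9]
tcp_rot: [3.142, -0.003, 0.358]
contact_force: [-0.3, 0.2, -2.0]
opening: 0.201
grasp_force: 88.0
clock: 4.27
eef_pos: [520.4, 301.2, 211.5]
tcp_rot: [3.141, 0.003, 0.358]
contact_force: [-0.1, 0.1, -2.9]
opening: 0.202
grasp_force: 88.0
clock: 4.93
eef_pos: [504.5, 436.1, 212.2]
tcp_rot: [3.141, 0.001, 0.359]
contact_force: [0.6, -1.2, -3.6]
opening: 0.194
grasp_force: 88.1
clock: 5.18
eef_pos: [503.9, 437.9, 213.1]
tcp_rot: [3.141, 0.0, 0.358]
contact_force: [0.3, -0.2, -2.0]
opening: 0.197
grasp_force: 88.1
```

View pics/over.png

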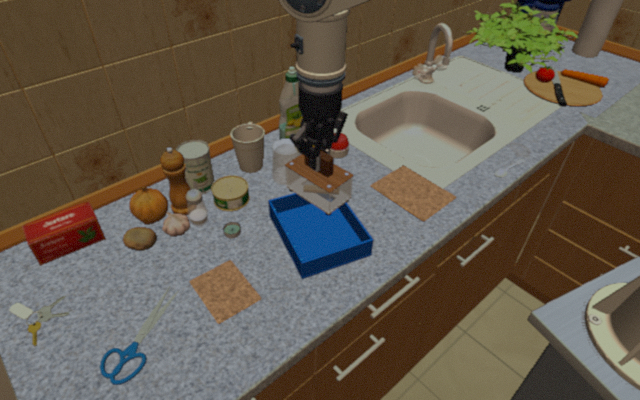

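The box hangs over the tray with its lower edge at about (320,200), and the peg has not fallen yet. I lower it slightly, then rock it about the slot.

```bash
python3 -m inch '[[0,0,0,0,0,0.4,1],[0,0,0,0,0,0.6,1],[0,0,0,0,0,0.4,1],[0.033,0,0,0,0.37,0.02,1],[0.033,0,0,0,0.37,0.02,1],[0.033,0,0,0,0.37,0.02,1],[0.033,0,0,0,0.37,0.02,1],[0.033,0,0,0,0.37,0.02,1]]'
python3 -m inch '[[0,0,0,0,0,0,1],[0,0,0,0,0,0,1],[0,0,0,0,0,0,1],[0,0,0,0,0,0,1],[0,0,0,0,0,0,1],[0,0,0,0,0,0,1]]'
python3 -m inch '[[-0.033,0,0,0,-0.37,0.02,1],[-0.033,0,0,0,-0.37,0.02,1],[-0.033,0,0,0,-0.37,0.02,1],[-0.033,0,0,0,-0.37,0.02,1],[-0.033,0,0,0,-0.37,0.02,1],[-0.033,0,0,0,-0.37,0.02,1],[-0.033,0,0,0,-0.37,0.02,1],[-0.033,0,0,0,-0.37,0.02,1]]'
python3 -m inch '[[-0.033,0,0,0,-0.37,0.02,1],[-0.033,0,0,0,-0.37,0.02,1],[0,0,0,0,0,0,1],[0,0,0,0,0,0,1],[0,0,0,0,0,0,1],[0,0,0,0,0,0,1],[0,0,0,0,0,0,1],[0,0,0,0,0,0,1]]'
python3 - <<'E'
from h import *
f=grab_frame('scene');g=grab_frame('side')
cv2.imwrite('pics/rock1.png',cv2.resize(np.hstack([f['pixels'][130:290,240:400],g['pixels'][110:270,240:400]])[:,:,::-1],None,fx=2.4,fy=2.4))
E
```

```text
clock: 5.9
eef_pos: [520.4, 396.2, 166.9]
tcp_rot: [-2.619, -0.003, 0.357]
contact_force: [-1.1, 0.1, -3.6]
opening: 0.2
grasp_force: 88.9
clock: 6.4
eef_pos: [519.0, 398.2, 167.0]
tcp_rot: [-2.624, -0.001, 0.36]
contact_force: [-0.0, -0.2, -2.4]
opening: 0.199
grasp_force: 89.3
clock: 7.07
eef_pos: [494.0, 466.3, 175.6]
tcp_rot: [2.827, -0.004, 0.359]
contact_force: [0.1, -0.6, -3.4]
opening: 0.199
grasp_force: 89.4
clock: 7.73
eef_pos: [489.2, 479.3, 167.3]
tcp_rot: [2.625, -0.001, 0.357]
contact_force: [0.1, 0.4, -2.5]
opening: 0.196
grasp_force: 89.8
```

View pics/rock1.png

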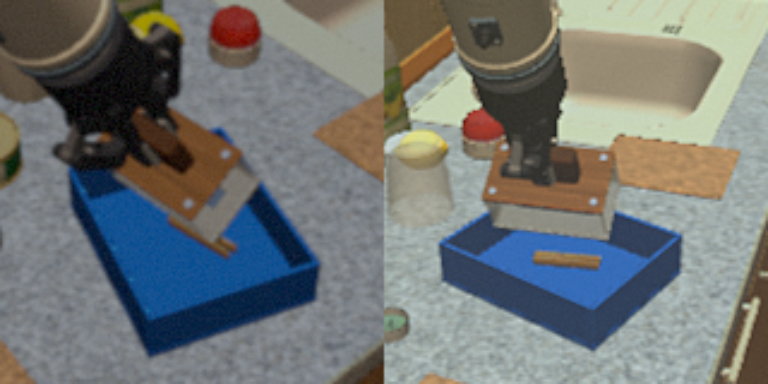

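The peg lies in the tray at crop px (205,237) on the left and (567,259) on the right, and the box is empty. I level and raise the box, and re-measure the mat, which was bare in the earlier over-tray frame.

```bash
python3 -m inch '[[0.033,0,0,0,0.37,0.02,1],[0.033,0,0,0,0.37,0.02,1],[0.033,0,0,0,0.37,0.02,1],[0.033,0,0,0,0.37,0.02,1],[0.033,0,0,0,0.37,0.02,1],[0,0,0,0,0,-0.6,1],[0,0,0,0,0,-0.8,1],[0,0,0,0,0,0,1]]'
python3 -m inch '[[0,0,0,0,0,0,1],[0,0,0,0,0,0,1]]'
python3 - <<'E'
from h import *
f=dict(np.load('scene.npz'));px=cv2.imread('pics/over.png');hsv=cv2.cvtColor(px,cv2.COLOR_BGR2HSV)
F=200/np.tan(np.radians(float(f['vertical_fov']))/2);T=f['cam_to_world']
m=np.zeros(px.shape[:2],np.uint8);m[160:222,365:460]=((hsv[...,0]>3)&(hsv[...,0]<20)&(hsv[...,1]>75))[160:222,365:460]
m=cv2.morphologyEx(m,cv2.MORPH_OPEN,np.ones((3,3)))
v,u=np.nonzero(m);d=np.c_[(u-f['cx'])/F,(v-f['cy'])/F,np.ones(len(u))]@T[:3,:3].T
Q=(T[:3,3]+d*((6-T[2,3])/d[:,2:]))[:,:2].astype(np.float32)
(c,s,a)=cv2.minAreaRect(Q);print(c,s,a)
st=r.sense();p=st['eef_pos'];y=st['tcp_rot'][2];D=np.array(c)-p[:2]
print(p,st['tcp_rot'],'D',D,'tool units',D@[np.cos(y),np.sin(y)]/25,D@[np.sin(y),-np.cos(y)]/25)
E
```

```text
clock: 8.5
eef_pos: [506.1, 438.4, 217.1]
tcp_rot: [-3.14, -0.005, 0.356]
contact_force: [1.0, 1.3, -1.5]
opening: 0.196
grasp_force: 90.2
clock: 8.67
eef_pos: [503.6, 438.3, 212.2]
tcp_rot: [3.141, 0.001, 0.358]
contact_force: [-1.1, -0.4, -2.7]
opening: 0.199
grasp_force: 90.2
(532.9009399414062, 164.49212646484375) (168.8666534423828, 129.87071228027344) 15.219915390014648
[503.61200995 438.29520581 212.19669555] [3.14118636e+00 5.32653897e-04 3.58410792e-01] D [  29.28893    -273.80307934] tool units -2.7447453005739195 10.66714214396379
```

```bash
python3 -m inch '[[0,0,0,-0.06,0.2,0,1],[0,0,0,-0.1,0.4,0,1],[0,0,0,-0.16,0.6,0,1],[0,0,0,-0.2,0.8,0,1],[0,0,0,-0.2,0.8,0,1],[0,0,0,-0.2,0.8,0,1],[0,0,0,-0.2,0.8,0,1],[0,0,0,-0.2,0.8,0,1]]'
python3 -m inch '[[0,0,0,-0.2,0.8,0,1],[0,0,0,-0.2,0.8,0,1],[0,0,0,-0.2,0.8,0,1],[0,0,0,-0.2,0.8,0,1],[0,0,0,-0.2,0.8,0,1],[0,0,0,-0.16,0.6,0,1],[0,0,0,-0.1,0.4,0,1],[0,0,0,-0.06,0.2,0,1]]'
python3 -m inch '[[0,0,0,-0.1,0.27,0,1],[0,0,0.029,0,0,0,1],[0,0,0,0,0,0,1],[0,0,0,0,0,0,1],[0,0,0,0,0,0,1]]'
```

```text
clock: 9.33
eef_pos: [518.2, 302.8, 212.4]
tcp_rot: [3.141, 0.001, 0.358]
contact_force: [-0.3, 0.5, -2.5]
opening: 0.197
grasp_force: 90.1
clock: 10.0
eef_pos: [532.9, 169.8, 212.6]
tcp_rot: [3.141, 0.001, 0.357]
contact_force: [-1.0, -0.2, -2.9]
opening: 0.195
grasp_force: 89.9
clock: 10.42
eef_pos: [533.2, 165.0, 212.9]
tcp_rot: [-3.141, -0.0, 0.27]
contact_force: [-0.8, 1.0, -2.4]
opening: 0.198
grasp_force: 89.8
```

```bash
python3 -m inch '[[0,0,0,0,0,0.6,1],[0,0,0,0,0,0.8,1],[0,0,0,0,0,0.8,1],[0,0,0,0,0,0.8,1],[0,0,0,0,0,0.6,1],[0,0,0,0,0,0.4,1],[0,0,0,0,0,0.2,1],[0,0,0,0,0,0.1,1]]'
python3 -m inch '[[0,0,0,0,0,0.06,1],[0,0,0,0,0,0.04,1],[0,0,0,0,0,0,1],[0,0,0,0,0,0,1]]'
```

```text
clock: 11.08
eef_pos: [533.1, 164.9, 104.9]
tcp_rot: [3.142, 0.001, 0.268]
contact_force: [0.2, 1.0, -2.8]
opening: 0.197
grasp_force: 90.1
clock: 11.42
eef_pos: [533.7, 164.8, 103.6]
tcp_rot: [-3.142, -0.001, 0.267]
contact_force: [0.2, 0.1, -2.5]
opening: 0.2
grasp_force: 90.1
```

```bash
python3 -m inch '[[0,0,0,0,0,0.04,1],[0,0,0,0,0,0.02,1],[0,0,0,0,0,0.02,1],[0,0,0,0,0,0,1],[0,0,0,0,0,0,1]]'
```

```text
clock: 11.83
eef_pos: [533.4, 164.6, 101.5]
tcp_rot: [3.142, -0.0, 0.267]
contact_force: [-2.6, -1.9, 5.8]
opening: 0.2
grasp_force: 91.0
```

The force has turned upward, so the feet are on the mat. I release and back off.

```bash
python3 -m inch '[[0,0,0,0,0,0,0],[0,0,0,0,0,0,0],[0,0,0,0,0,0,0],[0,0,0,0,0,0,0],[0,0,0,0,0,0,0],[0,0,0,0,0,0,0],[0,0,0,0,0,0,0],[0,0,0,0,0,-0.2,0]]'
python3 -m inch '[[0,0,0,0,0,-0.5,0],[0,0,0,0,0,-0.9,0],[0,0,0,0,0,-0.9,0],[0,0,0,0,0,-0.9,0],[0,0,0,0,0,-0.9,0],[0,0,0,0,0,-0.9,0],[0,0,0,0,0,-0.5,0],[0,0,0,0,0,0,0]]'
python3 - <<'E'
from h import *
f=grab_frame('scene');g=grab_frame('side')
cv2.imwrite('pics/end.png',cv2.resize(np.hstack([f['pixels'][130:290,260:470],g['pixels'][110:270,240:400]])[:,:,::-1],None,fx=2.1,fy=2.1))
P=pts(f);Z=P[...,2];m=np.zeros(Z.shape,bool);m[140:220,370:460]=1
m&=(f['z_map']>0)&(Z>65)&(Z<76)&(abs(P[...,0]-533)<90)&(abs(P[...,1]-165)<90)
print(cv2.minAreaRect(P[m][:,:2].astype(np.float32)),np.median(Z[m]))
E
```

```text
clock: 12.5
eef_pos: [532.7, 164.5, 105.3]
tcp_rot: [3.142, 0.001, 0.267]
contact_force: [-0.0, -0.6, 0.0]
opening: 1.001
grasp_force: 0.0
clock: 13.17
eef_pos: [534.8, 165.1, 246.9]
tcp_rot: [-3.141, -0.005, 0.267]
contact_force: [-0.5, 0.9, 0.4]
opening: 1.004
grasp_force: 0.0
((535.7001342773438, 168.1838836669922), (122.4936294555664, 72.50633239746094), 16.22595977783203) 72.96137514192776
```

View pics/end.png

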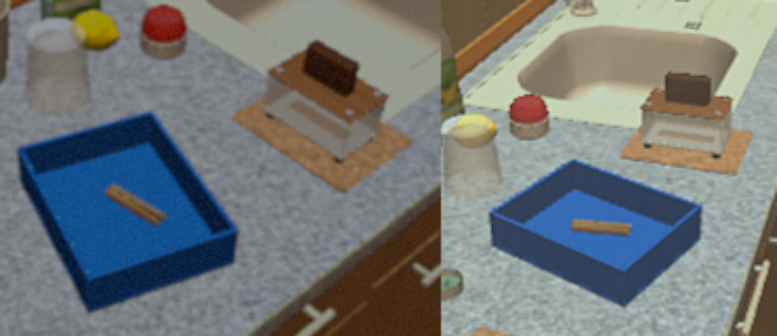

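The peg lies in the tray at crop px (135,203). The empty box stands upright-side-down on the middle of the mat, around (325,105), with the gripper clear; the brown strip inside it is cork seen through the slot.

```bash
python3 -c "
from rig import r
print(r.sign_off())"
```

```text
the job is handed in; nothing more can be done
None
```

The job is done and handed in at about 13 s: the peg dropped into the blue tray, and the empty box stands upside down on the larger cork mat, within about 5 mm of its middle, with the gripper clear of everything.

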